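Re-order the turned pieces on the finishing stations

TASK

The three turned wooden pieces stand at the wrong finishing stations: put the candlestick in the middle of the round turntable, the vase in the middle of the slatted drying rack and the spool in the middle of the steel drip tray, all upright and released. First stand one of them upright near the middle of the empty cork pad and let go of it there, to free a station; the pad ends empty. Set the pieces down gently, never hard, and leave the oil bottle, the wax tin and the turning blank where they are.

Things in the scene. Friction and masses are not known exactly. Their poses are not given: they have to be found in the camera images.
- candlestick: Turned wooden candlestick, a round piece 95 mm tall: foot disc 64 mm across and 8 mm thick, slim stem 20 mm across, and at the top a straight cup 40 mm across from 64 to 95 mm height (good to grip) with a dark hole 22 mm across. Loose, 0.11 to 0.23 kg. Origin at the centre of its underside, z up along its axis. Stands on the slatted rack at the start.
- vase: Turned wooden bud vase, a round piece 105 mm tall: foot 48 mm across, belly 60 mm across at 22 to 38 mm height with a dark line round it, and above it a straight slim neck 26 mm across from 66 to 105 mm height (good to grip) with a dark mouth 16 mm across. Loose, 0.12 to 0.24 kg. Origin at the centre of its underside, z up along its axis. Stands in the steel tray at the start.
- spool: Turned wooden spool (bobbin), a round piece 60 mm tall: two equal flanges 54 mm across and 14 mm thick, below and on top, and a waist 30 mm across between; grip the upper flange, 46 to 60 mm height. Flat top with a small dark hole 10 mm across. Loose, 0.09 to 0.18 kg. Origin at the centre of its underside, z up along its axis. Stands on the turntable at the start.
- turntable: Round turntable, a plain metal disc 120 mm across, flat top 22 mm above the bench. Fixed, it does not turn. Origin at the centre of its underside, on the bench; pieces stand on its flat top.
- rack: Square drying rack of light wood, 120 x 120 mm, six slats with gaps of 6 to 7 mm on two runners; the slats' flat top is 30 mm above the bench. Fixed. Origin at the centre of its underside, on the bench; slats run along its y.
- tray: Rectangular steel drip tray, 130 mm (its x) by 110 mm (its y), upright walls 4 mm thick and 16 mm high, flat floor 4 mm above the bench. Fixed. Origin at the centre of its underside, on the bench.
- pad: Square cork pad, 100 x 100 mm, flat, 6 mm thick, empty at the start: the free spot. Fixed. Origin at the centre of its underside, on the bench.
- oil_bottle: Bystander: amber glass oil bottle with a black cap, 56 mm across, 110 mm tall, loose, standing on the bench beyond the stations. Origin at the centre of its underside.
- wax_tin: Bystander: low round metal wax tin, 70 mm across, 45 mm tall, loose, standing on the bench beyond the stations. Origin at the centre of its underside.
- blank: Bystander: round light-wood turning blank, 100 mm across, 45 mm tall, loose, lying on the bench beyond the stations. Origin at the centre of its underside.
There are look-alikes about, which are no part of the job. Leave any turquoise look-alike of the vase alone. What is shaped like the candlestick but blue is not meant.

How it is judged:
On the way:
1. One of the three pieces stands released and upright on the cork pad, its centre within 25 mm of the pad's (((horizontal distance between candlestick and pad below 0.025 m and z of candlestick in the frame of pad between 0.002 and 0.01 m and angle between candlestick's own z axis and vertical below 0.1 rad and contact force between candlestick and the fingers below 0.3 N and linear speed of candlestick below 0.02 m/s) or (horizontal distance between vase and pad below 0.025 m and z of vase in the frame of pad between 0.002 and 0.01 m and angle between vase's own z axis and vertical below 0.1 rad and contact force between vase and the fingers below 0.3 N and linear speed of vase below 0.02 m/s) or (horizontal distance between spool and pad below 0.025 m and z of spool in the frame of pad between 0.002 and 0.01 m and angle between spool's own z axis and vertical below 0.1 rad and contact force between spool and the fingers below 0.3 N and linear speed of spool below 0.02 m/s))), for 0.2 s.
At the end, for the whole second after the job is handed in: The candlestick stands on the turntable, the vase on the rack and the spool in the tray, each upright (within 0.1 rad), on the surface (within 4 mm), centred within 15 mm, released and at rest; so the pad is empty (horizontal distance between candlestick and turntable below 0.015 m and z of candlestick in the frame of turntable between 0.018 and 0.026 m and angle between each of candlestick, vase, spool's own z axis and vertical below 0.1 rad and contact force between each of candlestick, vase, spool and the fingers below 0.3 N and linear speed of each of candlestick, vase, spool below 0.02 m/s and angular speed of each of candlestick, vase, spool below 0.2 rad/s and horizontal distance between vase and rack below 0.015 m and z of vase in the frame of rack between 0.026 and 0.034 m and horizontal distance between spool and tray below 0.015 m and z of spool in the frame of tray between 0 and 0.008 m); the robot touches nothing.
It fails at once if the oil bottle is moved more than 20 mm (distance of oil_bottle from where it was at the start of the episode above 0.02 m).
It fails at once if the wax tin is moved more than 20 mm (distance of wax_tin from where it was at the start of the episode above 0.02 m).
It fails at once if the turning blank is moved more than 20 mm (distance of blank from where it was at the start of the episode above 0.02 m).
It fails at once if a station or the cork pad is struck hard (over 60 N) (contact force between any of turntable, rack, tray, pad and anything else above 60 N).
It also fails if it takes over 120 s, if anything falls off the work surface, if the arm or the gripper's body presses on something with over 40 N, if the wrist force passes 120 N, or if a joint passes its speed limit or range.

ROBOT

A 6-joint arm with a two-finger parallel gripper is mounted at the origin on the work surface. World frame = base frame: x ahead of the robot, y to its left, z up, the work surface at z = 0. Lengths are in m, angles in rad, forces in N, time in s.
With the tool pointing down it reaches from about 0.35 to 0.775 m from the base axis. Payload 7.3 kg.
Tool frame: the origin (TCP) lies between the finger pads; the fingertips stand ahead of it and the grasp point (between the pads) lies 6 mm ahead of it (robot.tip_extent is the x of the fingertips in the tool frame, in m); x points along the fingers, z is the direction in which the jaws open and shut, and the axes are right-handed (so a half turn about x gives the same grasp; the last joint's range is limited). The gripper opens to 92 mm and grips with 3 to 60 N. Pads are 19 mm wide; open, the fingers measure 130 mm over their backs; the gripper's body (75 mm by 190 mm) begins 47 mm behind the grasp point.
Start: joints at [1.01, 0.342, 1.524, -0, 1.275, -0.146], TCP at [0.212, 0.481, 0.252] pointing down, gripper open.
Joint ranges: [-2.53, 2.53], [-0.77, 2.02], [0.04, 2.7], [-1, 4.14], [0.28, 2.66], [-3.11, 3.11]. Speed limits (rad/s): [2.57, 2.57, 3.14, 3.14, 3.14, 3.14].

INTERFACE

Orientations are given as [roll, pitch, yaw] about the fixed x, y, z axes, in that order (R = Rz(yaw) Ry(pitch) Rx(roll)).
In Python, from cell import robot gives the robot as it stands. The module is installed in compiled form; this text tells all that it offers.
- The arm moves only by the shell command python3 -m creep 'ROWS' [FORCE]. ROWS is JSON, a list of rows, each an object with "translation": the shift along the tool's x, y, z in m, a list of three; "twist": the turn, a rotation vector about the tool's x, y, z in rad, a list of three; "hand": the opening in per cent of the stroke, from 0 (shut) to 100 (fully open). A call has 1 to 5 rows; each row is the pose to reach, as a shift and turn from the pose measured when the call began, along the tool's axes at that moment; what a row does not reach only later rows make up. A row lasts 1/10 s, in which the tool goes at most 50 mm and 8.59 degrees, less where a joint would pass 70% of its speed; a pose out of reach is approached as far as the arm can. A call with a gripper value outside its range is refused whole. The fingers move at their own pace and stop on an object; FORCE is the grip in N (left out, the last holds). Time passes only in rows, so rows that repeat a pose let the fingers close. It gives the time, the measured TCP pose, the force and the opening at its end, in the units of the state.
- robot.observe(): the state, without advancing time (a new reading comes with each control period).
- robot.read_camera(name): name is "scene" or "top" or "wrist"; returns the picture (384x512x3 uint8, blue, green, red); there is no depth.
- robot.calibration(name): a dict with "intrinsics" (3x3 intrinsics, pixels), "dist" ([k1, k2, p1, p2, k3] as OpenCV has them; the pictures are not rectified), "cam_to_world" (4x4, takes a point from camera to world coordinates); the wrist camera has in their place "mount" (4x4, takes a point from camera to tool coordinates, whose origin is the TCP and whose axes are the tool frame's). Camera axes: x right, y up, looking along -z (the intrinsics and any distortion apply to the point x, -y, -z); pixel columns grow to the right and rows downward; lengths in m; the calibration is good to about 2 mm. A picture is of the moment at which its call begins: read the wrist's pose just before it. calibration takes no time and is no camera call.
- robot.hand_in(): hands the job in, once; it reports no verdict.
The state is a dict: "time": time; "qpos": joint angles; "qvel": joint speeds; "joint_efforts": joint torques, N m; "tool_pos": TCP position; "tool_rot": TCP orientation; "contact_force": force on the tool from outside, world axes, zero at the start; "torque": the same for the moment, N m; "opening": finger opening in m.
Only numpy, scipy, OpenCV 4.12 (cv2) and the standard library are available. Lean on these libraries where they do the work, as an engineer would, in place of code of your own. Each camera call takes 0.05 s, during which the arm holds its last target. There are 200 camera calls.

## Working session

There is one attempt and no reset: what is moved stays moved. The work goes in short steps, Python scripts to look and compute and a shell command to move; the robot and the scene stay as the last step left them, time stands still between calls to the robot, and variables do not carry over. Pictures are saved under pics/ and viewed, about 12 in all and at most 16, crops included, and the job is handed in when it is done.

```bash
mkdir -p pics
python3 - <<'E'
from cell import robot
import cv2,numpy as np
s=robot.observe();print({k:np.round(v,3).tolist() for k,v in s.items()},robot.tip_extent)
for n in("top","scene"):
    cv2.imwrite(f"pics/{n}0.png",robot.read_camera(n))
for n in("top","scene","wrist"):
    for k,v in robot.calibration(n).items(): print(n,k,np.round(v,3).tolist())
E
```

```text
{'time': 0.0, 'qpos': [1.01, 0.343, 1.525, -0.0, 1.275, -0.146], 'qvel': [0.001, 0.0, 0.001, -0.001, 0.001, 0.001], 'joint_efforts': [-0.002, -43.125, -24.422, 0.071, 0.056, -0.0], 'tool_pos': [0.211, 0.48, 0.251], 'tool_rot': [3.007, 1.569, -2.121], 'contact_force': [-0.447, 0.768, -0.396], 'torque': [0.023, 0.039, -0.025], 'opening': 0.092} 0.025
top intrinsics [[361.05, 0.0, 255.446], [0.0, 361.05, 188.684], [0.0, 0.0, 1.0]]
top dist [-0.039, 0.0, 0.0, 0.0, 0.0]
top cam_to_world [[-0.025, 0.987, -0.16, 0.435], [-0.999, -0.021, 0.028, -0.064], [0.024, 0.161, 0.987, 0.963], [0.0, 0.0, 0.0, 1.0]]
scene intrinsics [[388.304, 0.0, 251.845], [0.0, 388.304, 196.742], [0.0, 0.0, 1.0]]
scene dist [-0.068, 0.0, 0.0, 0.0, 0.0]
scene cam_to_world [[0.376, -0.692, 0.616, 1.24], [0.927, 0.285, -0.245, -0.318], [-0.006, 0.663, 0.748, 0.813], [0.0, 0.0, 0.0, 1.0]]
wrist intrinsics [[307.068, 0.0, 254.362], [0.0, 307.068, 191.532], [0.0, 0.0, 1.0]]
wrist dist [-0.014, 0.0, 0.0, 0.0, 0.0]
wrist mount [[0.002, 0.287, -0.958, -0.133], [-0.001, 0.958, 0.287, 0.077], [1.0, 0.001, 0.002, -0.001], [0.0, 0.0, 0.0, 1.0]]
```

View pics/top0.png

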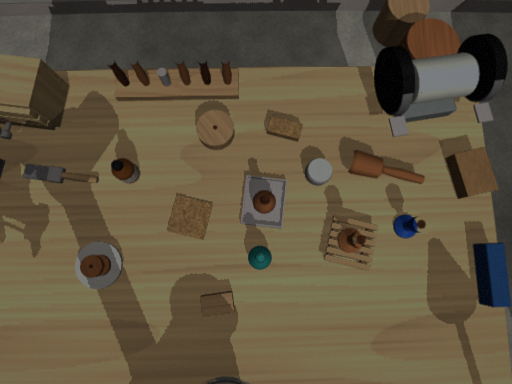

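View pics/scene0.png

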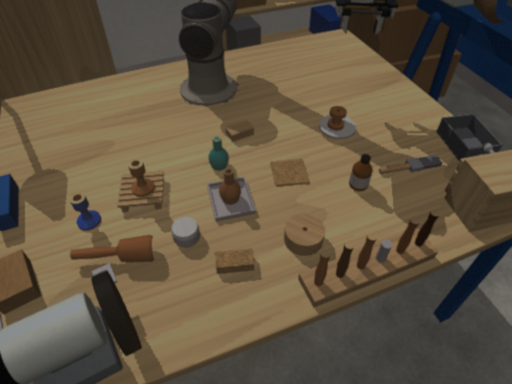

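```bash
cat > h.py <<'E'
import cv2,numpy as np
from scipy.spatial.transform import Rotation as R
from cell import robot
def cam(n,s=None):
    c=robot.calibration(n)
    if n!="wrist": T=np.array(c["cam_to_world"])
    else:
        W=np.eye(4);W[:3,:3]=R.from_euler('xyz',s["tool_rot"]).as_matrix();W[:3,3]=s["tool_pos"];T=W@np.array(c["mount"])
    return np.array(c["intrinsics"]),np.array(c["dist"]),T
def plane(n,px,z,s=None):
    K,d,T=cam(n,s); p=cv2.undistortPoints(np.array(px,float).reshape(-1,1,2),K,d)[:,0]
    r=np.c_[p[:,0],-p[:,1],-np.ones(len(p))]@T[:3,:3].T
    return T[:3,3]+r*((z-T[2,3])/r[:,2])[:,None]
def proj(n,P,s=None):
    K,d,T=cam(n,s); q=(np.array(P,float).reshape(-1,3)-T[:3,3])@T[:3,:3]
    return cv2.projectPoints((q*[1,-1,-1]).reshape(-1,1,3),np.zeros(3),np.zeros(3),K,d)[0][:,0]
def shift(target,s=None):
    s=s or robot.observe(); return R.from_euler('xyz',s["tool_rot"]).as_matrix().T@(np.array(target)-s["tool_pos"])
E
python3 - <<'E'
from h import *
im=cv2.imread("pics/top0.png")
cv2.imwrite("pics/c1.png",cv2.resize(im[160:300,70:390],None,fx=2.5,fy=2.5,interpolation=cv2.INTER_CUBIC))
for nm,p,z in [("turntable",(99,265),.022),("spooltop",(95,265),.082),("pad",(190,216),.006),("tray",(264,202),.004),("vasetop",(265,197),.109),("rack",(351,243),.03),("cstop",(357,240),.125),("bottle",(120,167),.1),("tin",(319,172),.045),("blank",(215,128),.045),("turq",(260,257),.05),("blue",(413,226),.05)]:
    print(nm,plane("top",p,z)[0].round(3))
s=robot.observe();print(R.from_euler('xyz',s["tool_rot"]).as_matrix().round(3))
E
```

```text
turntable [0.399 0.314 0.022]
spooltop [0.401 0.3   0.082]
pad [0.521 0.085 0.006]
tray [ 0.554 -0.113  0.004]
vasetop [ 0.553 -0.11   0.109]
rack [ 0.439 -0.333  0.03 ]
cstop [ 0.445 -0.32   0.125]
bottle [0.636 0.241 0.1  ]
tin [ 0.624 -0.257  0.045]
blank [0.749 0.013 0.045]
turq [ 0.41  -0.096  0.05 ]
blue [ 0.477 -0.492  0.05 ]
[[-0.001 -0.915  0.403]
 [-0.001  0.403  0.915]
 [-1.     0.    -0.001]]
```

View pics/c1.png

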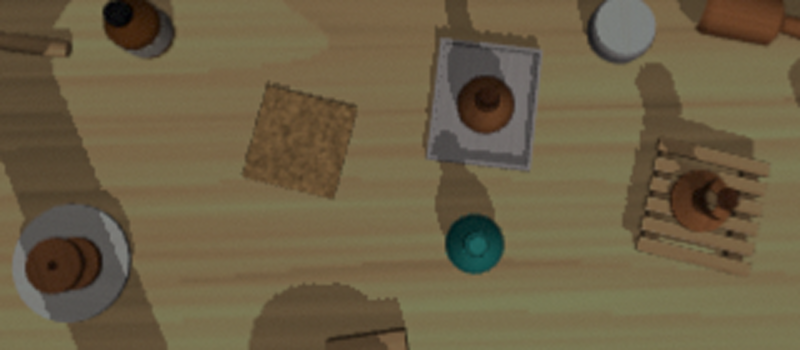

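Run:
```python
from h import *
f=lambda P,z:plane("top",(np.array(P,float)+.5)/2.5-.5+[70,160],z)
for n,P,z in [("pad",[(267,83),(357,106),(334,198),(243,175)],.006),("tray",[(441,38),(540,48),(530,170),(428,158)],.016),("rack",[(660,140),(769,163),(748,274),(637,250)],.03)]:
    q=f(P,z);print(n,q.mean(0).round(3),np.linalg.norm(q-np.roll(q,1,0),axis=1).round(3),np.degrees(np.arctan2(*(q[1]-q[0])[[1,0]])).round(1))
for n,P,z in [("tt",[(72,262),(13,262),(131,262),(72,204),(72,322)],.022),("spool",[(52,265),(25,265),(82,265)],.082),("vase",[(488,95)],.109),("vasebelly",[(486,104),(457,104),(515,104)],.034),("cs",[(729,198)],.125),("csfoot",[(702,201)],.038)]:
    print(n,f(P,z).round(3).tolist())
s=robot.observe();print(R.from_euler('xyz',s["tool_rot"]).inv().apply([0.396-.212,.304-.481,0]))
```

```text
pad [0.521 0.085 0.006] [0.1   0.1   0.1   0.099] -105.6
tray [ 0.555 -0.111  0.016] [0.129 0.107 0.131 0.108] -97.0
rack [ 0.441 -0.334  0.03 ] [0.116 0.117 0.117 0.117] -103.3
tt [[0.4, 0.315, 0.022], [0.401, 0.376, 0.022], [0.399, 0.255, 0.022], [0.459, 0.318, 0.022], [0.34, 0.313, 0.022]]
spool [[0.4, 0.31, 0.082], [0.4, 0.336, 0.082], [0.399, 0.281, 0.082]]
vase [[0.551, -0.11, 0.109]]
vasebelly [[0.552, -0.111, 0.034], [0.553, -0.081, 0.034], [0.551, -0.142, 0.034]]
cs [[0.447, -0.331, 0.125]]
csfoot [[0.446, -0.33, 0.038]]
[ 7.95308809e-05 -2.39728061e-01 -8.78376369e-02]
```

```bash
python3 -m creep '[{"translation":[0,-0.04,-0.013],"twist":[0,0,0],"hand":100},{"translation":[0.01,-0.085,-0.028],"twist":[0,0,0],"hand":100},{"translation":[0.02,-0.13,-0.044],"twist":[0,0,0],"hand":100},{"translation":[0.03,-0.175,-0.06],"twist":[0,0,0],"hand":100},{"translation":[0.03,-0.22,-0.074],"twist":[0,0,0],"hand":100}]' 20
python3 -m creep '[{"translation":[0,-0.02,-0.007],"twist":[0,0,0],"hand":100},{"translation":[0,-0.02,-0.007],"twist":[0,0,0],"hand":100},{"translation":[0,-0.02,-0.007],"twist":[0,0,0],"hand":100}]'
python3 - <<'E'
from h import *
s=robot.observe();im=robot.read_camera("wrist")
print(s["tool_pos"],s["tool_rot"],shift([.4,.31,.082],s))
for P in ([.4,.31,.082],[.4,.315,.022],[.521,.085,.006]):
    p=proj("wrist",P,s)[0];print(p);cv2.circle(im,tuple(p.round().astype(int).tolist()),3,(0,255,0),1)
cv2.imwrite("pics/w1.png",im)
E
```

```text
time: 0.6
tool_pos: [0.3831, 0.3218, 0.2197]
tool_rot: [2.666, 1.566, -2.461]
contact_force: [-0.2, 1.0, 0.0]
opening: 0.0918
time: 0.9
tool_pos: [0.3984, 0.3072, 0.2193]
tool_rot: [2.552, 1.565, -2.577]
contact_force: [-0.2, -0.0, 0.6]
opening: 0.092
[0.39838482 0.30719337 0.21930877] [ 2.55155187  1.56543766 -2.5767978 ] [ 0.13729144 -0.00075274  0.0038313 ]
[259.97706924 187.68092416]
[263.50694621 171.11321723]
[142.34744813 316.20725585]
```

View pics/w1.png

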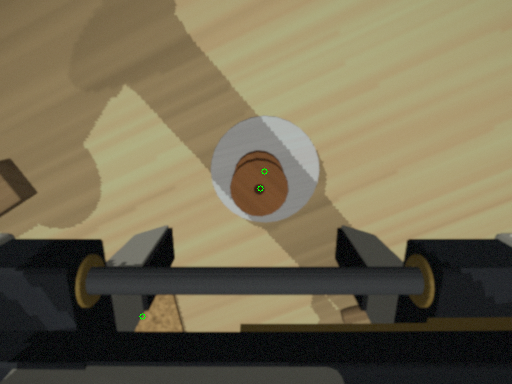

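```bash
python3 -m creep '[{"translation":[0.035,0,0.004],"twist":[0,0,0],"hand":100},{"translation":[0.075,0,0.004],"twist":[0,0,0],"hand":100},{"translation":[0.11,0,0.004],"twist":[0,0,0],"hand":100},{"translation":[0.13,-0.001,0.004],"twist":[0,0,0],"hand":100},{"translation":[0.138,-0.001,0.004],"twist":[0,0,0],"hand":100}]'
python3 -m creep '[{"translation":[0,0,0],"twist":[0,0,0],"hand":100},{"translation":[0,0,0],"twist":[0,0,0],"hand":50},{"translation":[0,0,0],"twist":[0,0,0],"hand":45},{"translation":[0,0,0],"twist":[0,0,0],"hand":45},{"translation":[0,0,0],"twist":[0,0,0],"hand":40}]' 20
python3 -c "
from h import *;print(shift([.4,.31,.082]))"
```

```text
time: 1.45
tool_pos: [0.3978, 0.3111, 0.0795]
tool_rot: [2.507, 1.562, -2.618]
contact_force: [0.1, 0.5, -0.4]
opening: 0.0921
time: 1.95
tool_pos: [0.3982, 0.3113, 0.0803]
tool_rot: [2.505, 1.563, -2.62]
contact_force: [-0.6, -0.7, 0.1]
opening: 0.0642
[-0.0017231  -0.0022131  -0.00047585]
```

```bash
python3 -m creep '[{"translation":[0,0,0],"twist":[0,0,0],"hand":0},{"translation":[0,0,0],"twist":[0,0,0],"hand":0},{"translation":[0,0,0],"twist":[0,0,0],"hand":0},{"translation":[0,0,0],"twist":[0,0,0],"hand":0}]' 20
python3 -m creep '[{"translation":[-0.01,0,0],"twist":[0,0,0],"hand":0},{"translation":[-0.03,0,0],"twist":[0,0,0],"hand":0},{"translation":[-0.05,0,0],"twist":[0,0,0],"hand":0},{"translation":[-0.06,0,0],"twist":[0,0,0],"hand":0},{"translation":[-0.06,0,0],"twist":[0,0,0],"hand":0}]'
python3 -c "
from h import *;print(shift([.521,.085,.12]), shift([.521,.085,.12])/5)"
```

```text
time: 2.35
tool_pos: [0.3984, 0.3113, 0.0807]
tool_rot: [2.524, 1.564, -2.601]
contact_force: [0.5, -1.1, 5.2]
opening: 0.0535
time: 2.85
tool_pos: [0.3994, 0.3119, 0.142]
tool_rot: [2.528, 1.567, -2.597]
contact_force: [0.4, -0.1, -1.0]
opening: 0.0535
[ 0.02206267 -0.20246421 -0.15905407] [ 0.00441253 -0.04049284 -0.03181081]
```

```bash
python3 -m creep '[{"translation":[0,-0.03,-0.024],"twist":[0,0,0],"hand":0},{"translation":[0,-0.069,-0.054],"twist":[0,0,0],"hand":0},{"translation":[0,-0.108,-0.085],"twist":[0,0,0],"hand":0},{"translation":[0,-0.147,-0.115],"twist":[0,0,0],"hand":0},{"translation":[0,-0.185,-0.145],"twist":[0,0,0],"hand":0}]'
python3 -m creep '[{"translation":[0,-0.017,-0.014],"twist":[0,0,0],"hand":0},{"translation":[0,-0.017,-0.014],"twist":[0,0,0],"hand":0},{"translation":[0,-0.017,-0.014],"twist":[0,0,0],"hand":0}]'
python3 -c "
from h import *;print(shift([.521,.085,.065]));s=robot.observe();print(R.from_euler('xyz',s['tool_rot']).as_matrix()[:,0])"
```

```text
time: 3.35
tool_pos: [0.5108, 0.1031, 0.1411]
tool_rot: [2.378, 1.565, -2.747]
contact_force: [0.8, -0.5, -0.6]
opening: 0.0534
time: 3.65
tool_pos: [0.5201, 0.0832, 0.14]
tool_rot: [2.212, 1.563, -2.914]
contact_force: [-0.4, 0.7, -1.7]
opening: 0.0535
[ 0.07500998 -0.00055515  0.00229923]
[-0.00722508 -0.00167154 -0.9999725 ]
```

```bash
python3 -m creep '[{"translation":[0.025,0,0.002],"twist":[0,0,0],"hand":0},{"translation":[0.045,0,0.002],"twist":[0,0,0],"hand":0},{"translation":[0.06,0,0.002],"twist":[0,0,0],"hand":0},{"translation":[0.068,0,0.002],"twist":[0,0,0],"hand":0},{"translation":[0.070,0,0.002],"twist":[0,0,0],"hand":0}]'
python3 -m creep '[{"translation":[0.002,0,0],"twist":[0,0,0],"hand":0},{"translation":[0.003,0,0],"twist":[0,0,0],"hand":0},{"translation":[0.003,0,0],"twist":[0,0,0],"hand":0}]'
```

```text
time: 4.15
tool_pos: [0.5194, 0.086, 0.0691]
tool_rot: [2.15, 1.561, -2.975]
contact_force: [0.2, -0.4, -0.5]
opening: 0.0533
time: 4.45
tool_pos: [0.5195, 0.0862, 0.0665]
tool_rot: [2.163, 1.562, -2.962]
contact_force: [1.0, -0.1, -0.9]
opening: 0.0533
```

```bash
python3 -m creep '[{"translation":[0.001,0,0],"twist":[0,0,0],"hand":0},{"translation":[0.002,0,0],"twist":[0,0,0],"hand":0},{"translation":[0.002,0,0],"twist":[0,0,0],"hand":0}]'
```

```text
time: 4.75
tool_pos: [0.5197, 0.0861, 0.0647]
tool_rot: [2.162, 1.563, -2.963]
contact_force: [1.4, 0.5, -0.6]
opening: 0.0534
```

```bash
python3 -m creep '[{"translation":[0.001,0,0],"twist":[0,0,0],"hand":0},{"translation":[0.002,0,0],"twist":[0,0,0],"hand":0},{"translation":[0.002,0,0],"twist":[0,0,0],"hand":0}]'
```

```text
time: 5.05
tool_pos: [0.5198, 0.0861, 0.0646]
tool_rot: [2.205, 1.564, -2.92]
contact_force: [-6.8, -1.0, 16.8]
opening: 0.0538
```

```bash
python3 -m creep '[{"translation":[-0.001,0,0],"twist":[0,0,0],"hand":0},{"translation":[-0.001,0,0],"twist":[0,0,0],"hand":65},{"translation":[-0.001,0,0],"twist":[0,0,0],"hand":75},{"translation":[-0.001,0,0],"twist":[0,0,0],"hand":100},{"translation":[-0.001,0,0],"twist":[0,0,0],"hand":100}]'
python3 -m creep '[{"translation":[0,0,0],"twist":[0,0,0],"hand":100},{"translation":[-0.005,0,0],"twist":[0,0,0],"hand":100},{"translation":[-0.03,0,0],"twist":[0,0,0],"hand":100},{"translation":[-0.07,0,0],"twist":[0,0,0],"hand":100},{"translation":[-0.11,0,0],"twist":[0,0,0],"hand":100}]'
python3 - <<'E'
from h import *
s=robot.observe();im=robot.read_camera("wrist");t=robot.read_camera("top")
print(s["tool_pos"],shift([.446,-.33,.25],s))
for P in ([.521,.085,.066],[.521,.085,.006]):
    p=proj("wrist",P,s)[0];print(p);cv2.circle(im,tuple(p.round().astype(int).tolist()),3,(0,255,0),1)
cv2.imwrite("pics/w2.png",np.hstack([im[:,:400],t[100:,100:500][:384,:400] if 0 else cv2.copyMakeBorder(t[100:384,100:500],0,100,0,0,0)]))
E
```

```text
time: 5.55
tool_pos: [0.5197, 0.0861, 0.0653]
tool_rot: [2.192, 1.563, -2.932]
contact_force: [-0.0, 0.6, -0.4]
opening: 0.079
time: 6.05
tool_pos: [0.5201, 0.0862, 0.1765]
tool_rot: [2.163, 1.562, -2.961]
contact_force: [0.1, 0.2, -1.4]
opening: 0.0919
[0.52011657 0.08622998 0.17647074] [-0.07220435 -0.09838605 -0.41140483]
[255.62918602 198.10688567]
[255.78125723 180.4755343 ]
```

View pics/w2.png

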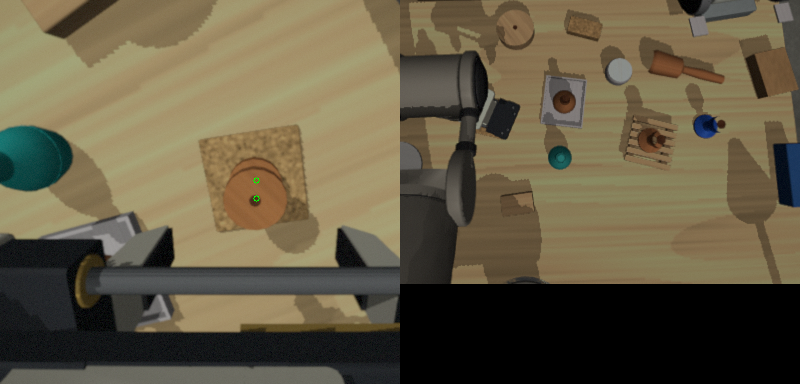

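```bash
python3 -m creep '[{"translation":[-0.04,0,-0.01],"twist":[0,0,0],"hand":100},{"translation":[-0.065,-0.01,-0.045],"twist":[0,0,0],"hand":100},{"translation":[-0.072,-0.022,-0.09],"twist":[0,0,0],"hand":100},{"translation":[-0.072,-0.033,-0.135],"twist":[0,0,0],"hand":100},{"translation":[-0.072,-0.044,-0.18],"twist":[0,0,0],"hand":100}]'
python3 -m creep '[{"translation":[0,-0.011,-0.045],"twist":[0,0,0],"hand":100},{"translation":[0,-0.022,-0.09],"twist":[0,0,0],"hand":100},{"translation":[0,-0.033,-0.135],"twist":[0,0,0],"hand":100},{"translation":[0,-0.044,-0.18],"twist":[0,0,0],"hand":100},{"translation":[0,-0.05,-0.21],"twist":[0,0,0],"hand":100}]'
python3 -c "
from h import *;print(shift([.446,-.33,.22]));s=robot.observe();print(R.from_euler('xyz',s['tool_rot']).as_matrix())"
```

```text
time: 6.65
tool_pos: [0.4908, -0.0975, 0.2532]
tool_rot: [-1.532, 1.567, -0.373]
contact_force: [1.2, -0.3, 0.4]
opening: 0.0918
time: 7.15
tool_pos: [0.4515, -0.3128, 0.2528]
tool_rot: [-1.639, 1.567, -0.481]
contact_force: [0.9, 0.4, -0.4]
opening: 0.0919
[ 0.03277418 -0.00172296 -0.01799216]
[[ 3.20401537e-03 -9.15764476e-01  4.01702824e-01]
 [-1.67389842e-03  4.01699412e-01  9.15770048e-01]
 [-9.99993466e-01 -3.60655103e-03 -2.45845621e-04]]
```

```bash
python3 -m creep '[{"translation":[0.01,-0.002,-0.012],"twist":[0,0,0],"hand":100},{"translation":[0.01,-0.002,-0.018],"twist":[0,0,0],"hand":100},{"translation":[0.01,-0.002,-0.018],"twist":[0,0,0],"hand":100}]'
python3 - <<'E'
from h import *
s=robot.observe();im=robot.read_camera("wrist")
print(s["tool_pos"],shift([.446,-.33,.116],s))
for P in ([.446,-.33,.125],[.441,-.334,.03]):
    p=proj("wrist",P,s)[0];print(p);cv2.circle(im,tuple(p.round().astype(int).tolist()),3,(0,255,0),1)
cv2.imwrite("pics/w3.png",im)
E
```

```text
time: 7.45
tool_pos: [0.4458, -0.3293, 0.2418]
tool_rot: [-1.047, 1.569, 0.11]
contact_force: [0.2, 0.2, 0.5]
opening: 0.0919
[ 0.44583106 -0.32934838  0.24181068] [ 0.12581065 -0.0002232  -0.00064056]
[255.12518061 193.70715179]
[250.0269755  166.76978553]
```

View pics/w3.png

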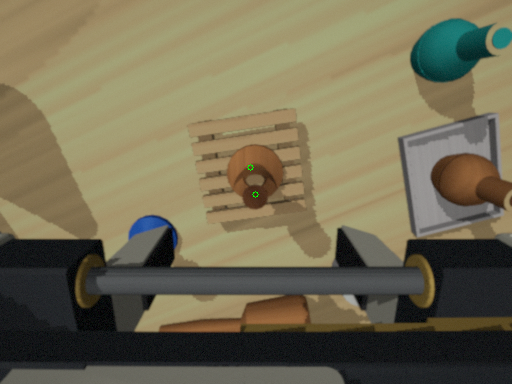

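Run:
```python
from h import *
im=robot.read_camera("wrist")
cv2.imwrite("pics/w3z.png",cv2.convertScaleAbs(cv2.resize(im[100:232,180:520],None,fx=2.3,fy=2.3,interpolation=cv2.INTER_CUBIC),alpha=1.4))
```

```text
(no output)
```

View pics/w3z.png

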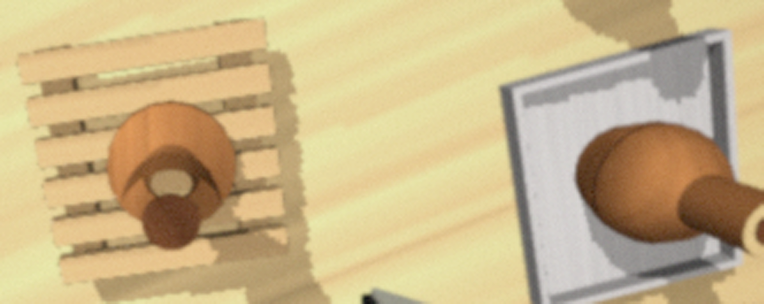

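Run:
```python
from h import *
a=cv2.imread("pics/scene0.png");t=cv2.imread("pics/top0.png")
z=lambda i,x,y,w=66:cv2.resize(i[y:y+w,x:x+w],(390,290) if 0 else (290,290),interpolation=cv2.INTER_CUBIC)
cv2.imwrite("pics/z.png",cv2.convertScaleAbs(np.vstack([np.hstack([z(a,108,148),z(a,195,155)]),np.hstack([z(t,322,210),z(t,232,168)])]),alpha=1.5))
```

```text
(no output)
```

View pics/z.png

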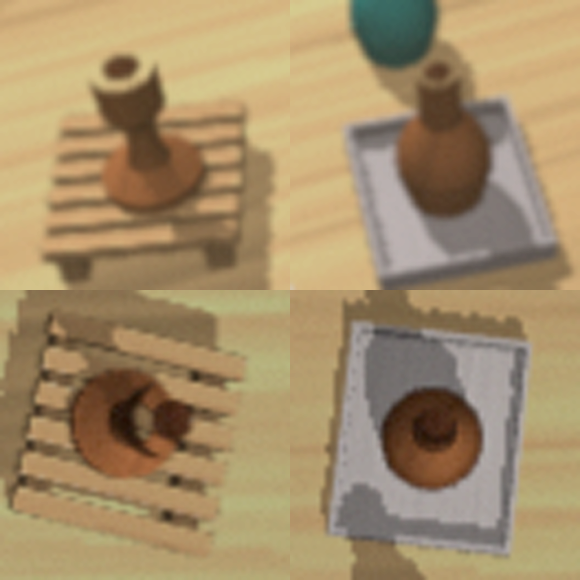

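```bash
python3 -m creep '[{"translation":[0.03,0,0],"twist":[0,0,0],"hand":100},{"translation":[0.07,0,0],"twist":[0,0,0],"hand":100},{"translation":[0.1,0,0],"twist":[0,0,0],"hand":100},{"translation":[0.12,0,0],"twist":[0,0,0],"hand":100},{"translation":[0.125,0,0],"twist":[0,0,0],"hand":90}]'
python3 -m creep '[{"translation":[0,0,0],"twist":[0,0,0],"hand":60},{"translation":[0,0,0],"twist":[0,0,0],"hand":50},{"translation":[0,0,0],"twist":[0,0,0],"hand":45},{"translation":[0,0,0],"twist":[0,0,0],"hand":0},{"translation":[0,0,0],"twist":[0,0,0],"hand":0}]'
python3 -m creep '[{"translation":[0,0,0],"twist":[0,0,0],"hand":0},{"translation":[0,0,0],"twist":[0,0,0],"hand":0},{"translation":[0,0,0],"twist":[0,0,0],"hand":0}]'
```

```text
time: 8.05
tool_pos: [0.4467, -0.3265, 0.1159]
tool_rot: [0.239, 1.569, 1.4]
contact_force: [-0.3, -0.1, 0.2]
opening: 0.0876
time: 8.55
tool_pos: [0.4469, -0.3268, 0.1166]
tool_rot: [-0.449, 1.569, 0.711]
contact_force: [-0.4, -0.4, -0.2]
opening: 0.0483
time: 8.85
tool_pos: [0.4469, -0.327, 0.1168]
tool_rot: [-0.733, 1.569, 0.428]
contact_force: [0.6, -0.7, 1.4]
opening: 0.0396
```

```bash
python3 -m creep '[{"translation":[-0.01,0,0],"twist":[0,0,0],"hand":0},{"translation":[-0.035,0,0],"twist":[0,0,0],"hand":0},{"translation":[-0.07,0,0],"twist":[0,0,0],"hand":0},{"translation":[-0.105,0,0],"twist":[0,0,0],"hand":0},{"translation":[-0.12,0,0],"twist":[0,0,0],"hand":0}]'
python3 -c "
from h import *;print(shift([.4,.315,.237]))"
```

```text
time: 9.35
tool_pos: [0.4475, -0.3277, 0.2408]
tool_rot: [-1.638, 1.565, -0.477]
contact_force: [0.4, 0.2, -0.5]
opening: 0.0393
[0.00172862 0.30000395 0.57040069]
```

```bash
python3 -m creep '[{"translation":[0,0.009,0.018],"twist":[0,0,0],"hand":0},{"translation":[0,0.028,0.053],"twist":[0,0,0],"hand":0},{"translation":[0,0.05,0.095],"twist":[0,0,0],"hand":0},{"translation":[0,0.072,0.137],"twist":[0,0,0],"hand":0},{"translation":[0,0.094,0.179],"twist":[0,0,0],"hand":0}]'
python3 -m creep '[{"translation":[0,0.022,0.042],"twist":[0,0,0],"hand":0},{"translation":[0,0.044,0.084],"twist":[0,0,0],"hand":0},{"translation":[0,0.066,0.126],"twist":[0,0,0],"hand":0},{"translation":[0,0.088,0.168],"twist":[0,0,0],"hand":0},{"translation":[0,0.11,0.21],"twist":[0,0,0],"hand":0}]'
python3 -c "
from h import *;print(shift([.4,.315,.2]),robot.observe()['qpos'])"
```

```text
time: 9.85
tool_pos: [0.4321, -0.1243, 0.2406]
tool_rot: [-1.575, 1.565, -0.416]
contact_force: [0.4, -0.1, -0.9]
opening: 0.0397
time: 10.35
tool_pos: [0.4145, 0.1141, 0.2406]
tool_rot: [-1.51, 1.564, -0.351]
contact_force: [1.1, -0.5, -1.5]
opening: 0.0393
[0.0400077  0.09392741 0.178342  ] [ 0.0918879   0.17525734  1.78667237 -0.00313085  1.17357645 -1.06637749]
```

```bash
python3 -m creep '[{"translation":[0,0.022,0.041],"twist":[0,0,0],"hand":0},{"translation":[0,0.044,0.082],"twist":[0,0,0],"hand":0},{"translation":[0,0.066,0.124],"twist":[0,0,0],"hand":0},{"translation":[0,0.083,0.158],"twist":[0,0,0],"hand":0},{"translation":[0,0.091,0.173],"twist":[0,0,0],"hand":0}]'
python3 -m creep '[{"translation":[0,0.003,0.005],"twist":[0,0,0],"hand":0},{"translation":[0,0.003,0.005],"twist":[0,0,0],"hand":0},{"translation":[0,0.003,0.005],"twist":[0,0,0],"hand":0}]'
python3 -c "
from h import *;print(shift([.4,.315,.109]))"
```

```text
time: 10.85
tool_pos: [0.3993, 0.3121, 0.2404]
tool_rot: [-1.365, 1.564, -0.202]
contact_force: [0.2, -0.0, -1.5]
opening: 0.0393
time: 11.15
tool_pos: [0.3986, 0.317, 0.2405]
tool_rot: [-1.458, 1.564, -0.296]
contact_force: [-0.4, -0.1, -1.0]
opening: 0.0394
[ 0.13149058 -0.00129744 -0.00139648]
```

```bash
python3 -m creep '[{"translation":[0.035,-0.001,-0.001],"twist":[0,0,0],"hand":0},{"translation":[0.075,-0.001,-0.001],"twist":[0,0,0],"hand":0},{"translation":[0.105,-0.001,-0.001],"twist":[0,0,0],"hand":0},{"translation":[0.12,-0.001,-0.001],"twist":[0,0,0],"hand":0},{"translation":[0.125,-0.001,-0.001],"twist":[0,0,0],"hand":0}]'
python3 -m creep '[{"translation":[0.001,0,0],"twist":[0,0,0],"hand":0},{"translation":[0.003,0,0],"twist":[0,0,0],"hand":0},{"translation":[0.003,0,0],"twist":[0,0,0],"hand":0}]'
python3 -c "
from h import *;print(shift([.4,.315,.109]))"
```

```text
time: 11.65
tool_pos: [0.3994, 0.3138, 0.114]
tool_rot: [-2.029, 1.566, -0.868]
contact_force: [-0.5, 0.1, -0.7]
opening: 0.0396
time: 11.95
tool_pos: [0.3999, 0.3137, 0.1118]
tool_rot: [-1.758, 1.565, -0.598]
contact_force: [-0.1, -0.5, -1.2]
opening: 0.0398
[0.0028114  0.00046884 0.0012253 ]
```

```bash
python3 -m creep '[{"translation":[0.001,0,0],"twist":[0,0,0],"hand":0},{"translation":[0.002,0,0],"twist":[0,0,0],"hand":0},{"translation":[0.002,0,0],"twist":[0,0,0],"hand":0}]'
python3 -m creep '[{"translation":[0.001,0,0],"twist":[0,0,0],"hand":0},{"translation":[0.001,0,0],"twist":[0,0,0],"hand":0},{"translation":[0.001,0,0],"twist":[0,0,0],"hand":0}]'
```

```text
time: 12.25
tool_pos: [0.4, 0.3138, 0.11]
tool_rot: [-1.696, 1.565, -0.536]
contact_force: [-0.0, 0.5, -1.0]
opening: 0.0394
time: 12.55
tool_pos: [0.3999, 0.3138, 0.109]
tool_rot: [-1.708, 1.565, -0.548]
contact_force: [-0.2, 1.1, -0.7]
opening: 0.0394
```

```bash
python3 -m creep '[{"translation":[0.001,0,0],"twist":[0,0,0],"hand":0},{"translation":[0.001,0,0],"twist":[0,0,0],"hand":0},{"translation":[0.001,0,0],"twist":[0,0,0],"hand":0}]'
```

```text
time: 12.85
tool_pos: [0.4001, 0.3136, 0.1087]
tool_rot: [-1.676, 1.565, -0.516]
contact_force: [-1.0, -3.3, 5.4]
opening: 0.0395
```

Light contact (5 N). Release and rise, then check.

```bash
python3 -m creep '[{"translation":[0,0,0],"twist":[0,0,0],"hand":45},{"translation":[0,0,0],"twist":[0,0,0],"hand":55},{"translation":[0,0,0],"twist":[0,0,0],"hand":70},{"translation":[0,0,0],"twist":[0,0,0],"hand":100},{"translation":[0,0,0],"twist":[0,0,0],"hand":100}]'
python3 -m creep '[{"translation":[0,0,0],"twist":[0,0,0],"hand":100},{"translation":[-0.015,0,0],"twist":[0,0,0],"hand":100},{"translation":[-0.05,0,0],"twist":[0,0,0],"hand":100},{"translation":[-0.095,0,0],"twist":[0,0,0],"hand":100},{"translation":[-0.135,0,0],"twist":[0,0,0],"hand":100}]'
python3 - <<'E'
from h import *
s=robot.observe();im=robot.read_camera("wrist")
print(s["tool_pos"],shift([.552,-.11,.25],s))
for P in ([.4,.315,.117],[.4,.315,.022]):
    p=proj("wrist",P,s)[0];print(p);cv2.circle(im,tuple(p.round().astype(int).tolist()),3,(0,255,0),1)
cv2.imwrite("pics/w4.png",im)
E
```

```text
time: 13.35
tool_pos: [0.4001, 0.3137, 0.1086]
tool_rot: [-1.666, 1.565, -0.506]
contact_force: [-0.1, -0.0, -0.1]
opening: 0.0685
time: 13.85
tool_pos: [0.3993, 0.314, 0.2454]
tool_rot: [-1.66, 1.565, -0.5]
contact_force: [-0.5, 0.9, 0.9]
opening: 0.0916
[0.39926159 0.31402462 0.24536608] [-0.00255029 -0.30936755 -0.32776911]
[257.24969128 189.08484738]
[256.69506026 166.20144407]
```

View pics/w4.png

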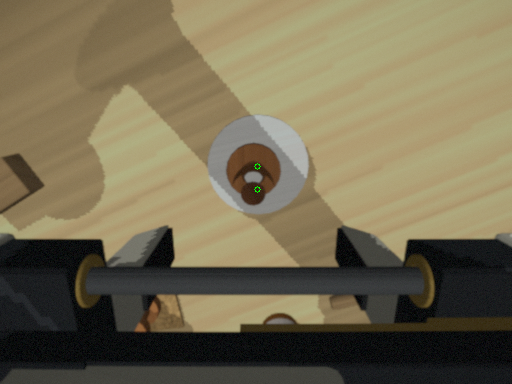

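```bash
python3 -m creep '[{"translation":[-0.002,-0.018,-0.019],"twist":[0,0,0],"hand":100},{"translation":[-0.002,-0.049,-0.052],"twist":[0,0,0],"hand":100},{"translation":[-0.002,-0.081,-0.086],"twist":[0,0,0],"hand":100},{"translation":[-0.002,-0.113,-0.12],"twist":[0,0,0],"hand":100},{"translation":[-0.002,-0.145,-0.154],"twist":[0,0,0],"hand":100}]'
python3 -m creep '[{"translation":[0,-0.031,-0.033],"twist":[0,0,0],"hand":100},{"translation":[0,-0.062,-0.066],"twist":[0,0,0],"hand":100},{"translation":[0,-0.093,-0.099],"twist":[0,0,0],"hand":100},{"translation":[0,-0.124,-0.132],"twist":[0,0,0],"hand":100},{"translation":[0,-0.145,-0.155],"twist":[0,0,0],"hand":100}]'
python3 -m creep '[{"translation":[0,-0.019,-0.019],"twist":[0,0,0],"hand":100},{"translation":[0,-0.019,-0.019],"twist":[0,0,0],"hand":100},{"translation":[0,-0.019,-0.019],"twist":[0,0,0],"hand":100}]'
python3 - <<'E'
from h import *
s=robot.observe();im=robot.read_camera("wrist")
print(s["tool_pos"],shift([.552,-.11,.096],s))
for P in ([.552,-.11,.109],[.555,-.111,.004]):
    p=proj("wrist",P,s)[0];print(p);cv2.circle(im,tuple(p.round().astype(int).tolist()),3,(0,255,0),1)
cv2.imwrite("pics/w5.png",im)
E
```

```text
time: 14.4
tool_pos: [0.4733, 0.1148, 0.2546]
tool_rot: [-0.983, 1.555, 0.177]
contact_force: [1.6, 0.4, -0.8]
opening: 0.0919
time: 14.9
tool_pos: [0.545, -0.0881, 0.2548]
tool_rot: [-1.015, 1.555, 0.144]
contact_force: [0.4, 0.3, -0.2]
opening: 0.0917
time: 15.2
tool_pos: [0.5546, -0.1133, 0.2542]
tool_rot: [-0.954, 1.556, 0.204]
contact_force: [0.2, 1.1, -0.6]
opening: 0.092
[ 0.55463219 -0.11329847  0.25420525] [0.15815801 0.00569423 0.00057368]
[256.50997743 178.90180659]
[255.57869691 159.77916514]
```

View pics/w5.png

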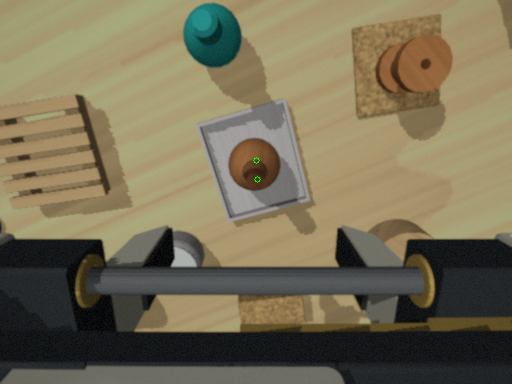

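```bash
python3 -m creep '[{"translation":[0.035,0.003,0],"twist":[0,0,0],"hand":100},{"translation":[0.08,0.006,0],"twist":[0,0,0],"hand":100},{"translation":[0.125,0.006,0],"twist":[0,0,0],"hand":90},{"translation":[0.15,0.006,0],"twist":[0,0,0],"hand":80},{"translation":[0.158,0.006,0],"twist":[0,0,0],"hand":70}]'
python3 -m creep '[{"translation":[0,0,0],"twist":[0,0,0],"hand":55},{"translation":[0,0,0],"twist":[0,0,0],"hand":45},{"translation":[0,0,0],"twist":[0,0,0],"hand":35},{"translation":[0,0,0],"twist":[0,0,0],"hand":30},{"translation":[0,0,0],"twist":[0,0,0],"hand":0}]'
python3 -m creep '[{"translation":[0,0,0],"twist":[0,0,0],"hand":0},{"translation":[0,0,0],"twist":[0,0,0],"hand":0},{"translation":[0,0,0],"twist":[0,0,0],"hand":0},{"translation":[0,0,0],"twist":[0,0,0],"hand":0}]'
python3 -c "
from h import *;print(R.from_euler('xyz',robot.observe()['tool_rot']).as_matrix().round(4))"
```

```text
time: 15.75
tool_pos: [0.5496, -0.1077, 0.0938]
tool_rot: [-0.689, 1.56, 0.472]
contact_force: [-0.6, 0.9, 0.8]
opening: 0.0725
time: 16.25
tool_pos: [0.55, -0.1079, 0.0947]
tool_rot: [-0.79, 1.558, 0.37]
contact_force: [0.4, 0.1, -0.3]
opening: 0.0325
time: 16.65
tool_pos: [0.5501, -0.1079, 0.0949]
tool_rot: [-0.809, 1.558, 0.351]
contact_force: [-0.4, -0.3, 2.5]
opening: 0.026
[[ 0.0119 -0.9169  0.3989]
 [ 0.0044  0.399   0.917 ]
 [-0.9999 -0.0092  0.0088]]
```

```bash
python3 -m creep '[{"translation":[-0.01,0,0],"twist":[0,0,0],"hand":0},{"translation":[-0.035,0,0],"twist":[0,0,0],"hand":0},{"translation":[-0.07,0,0],"twist":[0,0,0],"hand":0},{"translation":[-0.09,0,0],"twist":[0,0,0],"hand":0},{"translation":[-0.1,0,0],"twist":[0,0,0],"hand":0}]'
python3 -c "
from h import *;print(shift([.441,-.334,.19]))"
```

```text
time: 17.15
tool_pos: [0.5495, -0.1085, 0.1974]
tool_rot: [-0.942, 1.555, 0.218]
contact_force: [0.1, 0.2, -3.2]
opening: 0.0257
[ 0.00498479  0.00963469 -0.250087  ]
```

```bash
python3 -m creep '[{"translation":[0,0,-0.02],"twist":[0,0,0],"hand":0},{"translation":[0,0.002,-0.06],"twist":[0,0,0],"hand":0},{"translation":[0,0.004,-0.1],"twist":[0,0,0],"hand":0},{"translation":[0,0.006,-0.145],"twist":[0,0,0],"hand":0},{"translation":[0,0.008,-0.19],"twist":[0,0,0],"hand":0}]'
python3 -m creep '[{"translation":[0,0.002,-0.035],"twist":[0,0,0],"hand":0},{"translation":[0,0.002,-0.055],"twist":[0,0,0],"hand":0},{"translation":[0,0.002,-0.06],"twist":[0,0,0],"hand":0},{"translation":[0,0.002,-0.06],"twist":[0,0,0],"hand":0},{"translation":[0,0.002,-0.06],"twist":[0,0,0],"hand":0}]'
python3 -c "
from h import *;print(shift([.441,-.334,.121]))"
```

```text
time: 17.65
tool_pos: [0.4652, -0.2804, 0.1949]
tool_rot: [-0.851, 1.556, 0.31]
contact_force: [0.8, -0.0, -2.7]
opening: 0.0257
time: 18.15
tool_pos: [0.4397, -0.3336, 0.194]
tool_rot: [-0.764, 1.556, 0.398]
contact_force: [0.8, 0.3, -2.1]
opening: 0.0257
[ 0.07297115 -0.00065175 -0.00062322]
```

```bash
python3 -m creep '[{"translation":[0.02,-0.001,-0.001],"twist":[0,0,0],"hand":0},{"translation":[0.04,-0.001,-0.001],"twist":[0,0,0],"hand":0},{"translation":[0.055,-0.001,-0.001],"twist":[0,0,0],"hand":0},{"translation":[0.065,-0.001,-0.001],"twist":[0,0,0],"hand":0},{"translation":[0.069,-0.001,-0.001],"twist":[0,0,0],"hand":0}]'
python3 -m creep '[{"translation":[0.001,0,0],"twist":[0,0,0],"hand":0},{"translation":[0.001,0,0],"twist":[0,0,0],"hand":0},{"translation":[0.001,0,0],"twist":[0,0,0],"hand":0}]'
python3 -m creep '[{"translation":[0.001,0,0],"twist":[0,0,0],"hand":0},{"translation":[0.001,0,0],"twist":[0,0,0],"hand":0},{"translation":[0.001,0,0],"twist":[0,0,0],"hand":0}]'
python3 -c "
from h import *;print(shift([.441,-.334,.121]))"
```

```text
time: 18.65
tool_pos: [0.4413, -0.3333, 0.124]
tool_rot: [-0.645, 1.557, 0.518]
contact_force: [-0.4, -0.5, -1.7]
opening: 0.0256
time: 18.95
tool_pos: [0.4417, -0.3335, 0.1238]
tool_rot: [-0.733, 1.556, 0.43]
contact_force: [-0.1, -0.3, -2.0]
opening: 0.0258
time: 19.25
tool_pos: [0.4417, -0.3336, 0.123]
tool_rot: [-0.758, 1.556, 0.405]
contact_force: [-0.3, -0.0, -2.3]
opening: 0.0258
[ 0.00194787  0.0005212  -0.00069465]
```

```bash
python3 -m creep '[{"translation":[0.001,0,0],"twist":[0,0,0],"hand":0},{"translation":[0.0015,0,0],"twist":[0,0,0],"hand":0},{"translation":[0.0015,0,0],"twist":[0,0,0],"hand":0}]'
python3 -m creep '[{"translation":[0.001,0,0],"twist":[0,0,0],"hand":0},{"translation":[0.001,0,0],"twist":[0,0,0],"hand":0}]'
```

```text
time: 19.55
tool_pos: [0.4417, -0.3335, 0.1213]
tool_rot: [-0.742, 1.556, 0.421]
contact_force: [-0.7, -0.5, -2.1]
opening: 0.0256
time: 19.75
tool_pos: [0.4419, -0.3336, 0.121]
tool_rot: [-0.788, 1.556, 0.375]
contact_force: [-0.4, 2.1, 4.1]
opening: 0.0258
```

Contact at the expected height; release and back up.

```bash
python3 -m creep '[{"translation":[0,0,0],"twist":[0,0,0],"hand":30},{"translation":[0,0,0],"twist":[0,0,0],"hand":40},{"translation":[0,0,0],"twist":[0,0,0],"hand":60},{"translation":[0,0,0],"twist":[0,0,0],"hand":85},{"translation":[0,0,0],"twist":[0,0,0],"hand":85}]'
python3 -m creep '[{"translation":[0,0,0],"twist":[0,0,0],"hand":100},{"translation":[-0.015,0,0],"twist":[0,0,0],"hand":100},{"translation":[-0.05,0,0],"twist":[0,0,0],"hand":100},{"translation":[-0.095,0,0],"twist":[0,0,0],"hand":100},{"translation":[-0.125,0,0],"twist":[0,0,0],"hand":100}]'
python3 - <<'E'
from h import *
s=robot.observe();im=robot.read_camera("wrist")
print(s["tool_pos"],shift([.52,.086,.245],s))
for P in ([.441,-.334,.135],[.441,-.334,.03]):
    p=proj("wrist",P,s)[0];print(p);cv2.circle(im,tuple(p.round().astype(int).tolist()),3,(0,255,0),1)
cv2.imwrite("pics/w6.png",im)
E
```

```text
time: 20.25
tool_pos: [0.4419, -0.3337, 0.1209]
tool_rot: [-0.79, 1.556, 0.373]
contact_force: [0.3, 0.0, 0.2]
opening: 0.0552
time: 20.75
tool_pos: [0.4405, -0.3347, 0.2488]
tool_rot: [-0.955, 1.555, 0.208]
contact_force: [0.6, -0.4, -0.5]
opening: 0.091
[ 0.44053505 -0.33472676  0.24876058] [0.00641425 0.09389126 0.41771176]
[255.64234325 192.9659407 ]
[254.58557672 165.64220122]
```

View pics/w6.png

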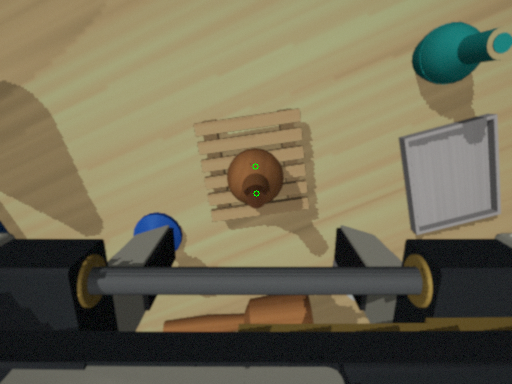

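```bash
python3 -m creep '[{"translation":[0,0.005,0.02],"twist":[0,0,0],"hand":100},{"translation":[0,0.014,0.06],"twist":[0,0,0],"hand":100},{"translation":[0,0.024,0.105],"twist":[0,0,0],"hand":100},{"translation":[0,0.034,0.15],"twist":[0,0,0],"hand":100},{"translation":[0,0.044,0.195],"twist":[0,0,0],"hand":100}]'
python3 -m creep '[{"translation":[0,0.01,0.045],"twist":[0,0,0],"hand":100},{"translation":[0,0.02,0.09],"twist":[0,0,0],"hand":100},{"translation":[0,0.03,0.135],"twist":[0,0,0],"hand":100},{"translation":[0,0.039,0.175],"twist":[0,0,0],"hand":100},{"translation":[0,0.046,0.205],"twist":[0,0,0],"hand":100}]'
python3 -c "
from h import *;print(shift([.52,.086,.2]))"
```

```text
time: 21.3
tool_pos: [0.4786, -0.1379, 0.2536]
tool_rot: [-1.266, 1.549, -0.104]
contact_force: [0.8, 0.9, -0.0]
opening: 0.0918
time: 21.8
tool_pos: [0.5177, 0.0711, 0.2538]
tool_rot: [-1.249, 1.549, -0.085]
contact_force: [-0.3, 0.3, 0.5]
opening: 0.0918
[0.0538208  0.00488745 0.01425403]
```

```bash
python3 -m creep '[{"translation":[0.01,0.005,0.014],"twist":[0,0,0],"hand":100},{"translation":[0.02,0.005,0.014],"twist":[0,0,0],"hand":100},{"translation":[0.03,0.005,0.014],"twist":[0,0,0],"hand":100}]'
python3 -c "
from h import *;s=robot.observe();M=R.from_euler('xyz',s['tool_rot']).as_matrix();print(shift([.52,.086,.18],s),np.cross([1,0,0],M.T@[0,0,-1]))"
```

```text
time: 22.1
tool_pos: [0.5191, 0.0857, 0.2229]
tool_rot: [-1.272, 1.55, -0.107]
contact_force: [-0.5, 0.3, 0.4]
opening: 0.0914
[0.04290827 0.00010399 0.00033608] [-0.          0.0061532   0.01999073]
```

```bash
python3 -m creep '[{"translation":[0.015,0,0],"twist":[0,0.003,0.01],"hand":100},{"translation":[0.035,0,0],"twist":[0,0.006,0.02],"hand":100},{"translation":[0.043,0,0],"twist":[0,0.006,0.02],"hand":100},{"translation":[0.043,0,0],"twist":[0,0.006,0.02],"hand":100}]'
python3 - <<'E'
from h import *
s=robot.observe();im=robot.read_camera("wrist")
M=R.from_euler('xyz',s['tool_rot']).as_matrix();print(M.round(3),shift([.52,.086,.065],s))
p=proj("wrist",[.52,.086,.066],s)[0];print(p)
g=cv2.cvtColor(im,cv2.COLOR_BGR2GRAY);x,y=p.round().astype(int);w=g[y-14:y+15,x-14:x+15].astype(float)
m=(w<np.percentile(w,8));yy,xx=np.nonzero(m);h=[x-14+np.median(xx),y-14+np.median(yy)];print(h,plane("wrist",h,.066,s))
E
```

```text
time: 22.5
tool_pos: [0.5193, 0.0848, 0.1783]
tool_rot: [1.968, 1.568, 3.132]
contact_force: [0.3, 0.4, 0.1]
opening: 0.0923
[[-0.003 -0.918  0.396]
 [ 0.     0.396  0.918]
 [-1.     0.003 -0.001]] [ 0.11327075 -0.00053503  0.0015395 ]
[257.72776769 195.64074434]
[np.float64(256.0), np.float64(199.5)] [[0.52254757 0.08332622 0.066     ]]
```

```bash
python3 -m creep '[{"translation":[0.03,-0.002,0],"twist":[0,0,0],"hand":100},{"translation":[0.065,-0.002,0],"twist":[0,0,0],"hand":100},{"translation":[0.095,-0.002,0],"twist":[0,0,0],"hand":100},{"translation":[0.109,-0.002,0],"twist":[0,0,0],"hand":90},{"translation":[0.113,-0.002,0],"twist":[0,0,0],"hand":80}]'
python3 -m creep '[{"translation":[0,0,0],"twist":[0,0,0],"hand":68},{"translation":[0,0,0],"twist":[0,0,0],"hand":63},{"translation":[0,0,0],"twist":[0,0,0],"hand":0},{"translation":[0,0,0],"twist":[0,0,0],"hand":0},{"translation":[0,0,0],"twist":[0,0,0],"hand":0}]'
python3 -m creep '[{"translation":[-0.002,0,0],"twist":[0,0,0],"hand":0},{"translation":[-0.01,0,0],"twist":[0,0,0],"hand":0},{"translation":[-0.035,0,0],"twist":[0,0,0],"hand":0},{"translation":[-0.055,0,0],"twist":[0,0,0],"hand":0},{"translation":[-0.065,0,0],"twist":[0,0,0],"hand":0}]'
python3 -c "
from h import *;print(shift([.553,-.111,.13]))"
```

```text
time: 23.05
tool_pos: [0.5212, 0.0839, 0.0655]
tool_rot: [1.965, 1.568, 3.129]
contact_force: [-0.9, 0.5, 0.5]
opening: 0.0803
time: 23.55
tool_pos: [0.522, 0.084, 0.0666]
tool_rot: [1.828, 1.57, 2.992]
contact_force: [-0.5, 1.2, 6.4]
opening: 0.0535
time: 24.05
tool_pos: [0.5227, 0.084, 0.1336]
tool_rot: [-1.123, 1.569, 0.041]
contact_force: [-0.4, -0.0, -0.9]
opening: 0.0533
[ 0.00368809 -0.10502418 -0.16707498]
```

```bash
python3 -m creep '[{"translation":[0,-0.012,-0.02],"twist":[0,0,0],"hand":0},{"translation":[0,-0.033,-0.053],"twist":[0,0,0],"hand":0},{"translation":[0,-0.055,-0.088],"twist":[0,0,0],"hand":0},{"translation":[0,-0.077,-0.123],"twist":[0,0,0],"hand":0},{"translation":[0,-0.097,-0.154],"twist":[0,0,0],"hand":0}]'
python3 -m creep '[{"translation":[0,-0.01,-0.013],"twist":[0,0,0],"hand":0},{"translation":[0,-0.01,-0.013],"twist":[0,0,0],"hand":0},{"translation":[0,-0.01,-0.013],"twist":[0,0,0],"hand":0}]'
python3 - <<'E'
from h import *
s=robot.observe();M=R.from_euler('xyz',s['tool_rot']).as_matrix();print(shift([.554,-.111,.064],s),M[:,0],np.cross([1,0,0],M.T@[0,0,-1]))
E
```

```text
time: 24.55
tool_pos: [0.5505, -0.0976, 0.1335]
tool_rot: [-1.049, 1.569, 0.115]
contact_force: [0.6, 0.1, -1.1]
opening: 0.0536
time: 24.85
tool_pos: [0.5541, -0.1127, 0.1331]
tool_rot: [0.128, 1.57, 1.291]
contact_force: [-0.6, 0.9, -0.8]
opening: 0.0536
[0.0691189  0.0007897  0.00143901] [ 3.46111711e-04  1.20276323e-03 -9.99999217e-01] [ 0.          0.00124141 -0.00015915]
```

```bash
python3 -m creep '[{"translation":[0.02,0.001,0.001],"twist":[0,0,0],"hand":0},{"translation":[0.04,0.001,0.001],"twist":[0,0,0],"hand":0},{"translation":[0.055,0.001,0.001],"twist":[0,0,0],"hand":0},{"translation":[0.062,0.001,0.001],"twist":[0,0,0],"hand":0},{"translation":[0.064,0.001,0.001],"twist":[0,0,0],"hand":0}]'
python3 -m creep '[{"translation":[0.001,0,0],"twist":[0,0,0],"hand":0},{"translation":[0.001,0,0],"twist":[0,0,0],"hand":0},{"translation":[0.001,0,0],"twist":[0,0,0],"hand":0}]'
python3 -m creep '[{"translation":[0.001,0,0],"twist":[0,0,0],"hand":0},{"translation":[0.001,0,0],"twist":[0,0,0],"hand":0},{"translation":[0.001,0,0],"twist":[0,0,0],"hand":0}]'
python3 -m creep '[{"translation":[0.001,0,0],"twist":[0,0,0],"hand":0},{"translation":[0.001,0,0],"twist":[0,0,0],"hand":0},{"translation":[0.001,0,0],"twist":[0,0,0],"hand":0}]'
```

```text
time: 25.35
tool_pos: [0.5532, -0.1099, 0.0685]
tool_rot: [0.971, 1.569, 2.135]
contact_force: [0.0, 0.2, -0.7]
opening: 0.0538
time: 25.65
tool_pos: [0.5535, -0.1098, 0.0682]
tool_rot: [0.479, 1.569, 1.644]
contact_force: [0.0, 0.3, -1.5]
opening: 0.0534
time: 25.95
tool_pos: [0.5536, -0.1099, 0.0674]
tool_rot: [0.29, 1.569, 1.455]
contact_force: [0.1, 1.1, -1.8]
opening: 0.0533
time: 26.25
tool_pos: [0.5536, -0.1099, 0.0663]
tool_rot: [0.392, 1.569, 1.556]
contact_force: [-0.5, -0.1, -0.8]
opening: 0.0531
```

```bash
python3 -m creep '[{"translation":[0.001,0,0],"twist":[0,0,0],"hand":0},{"translation":[0.001,0,0],"twist":[0,0,0],"hand":0},{"translation":[0.001,0,0],"twist":[0,0,0],"hand":0}]'
python3 -m creep '[{"translation":[0.001,0,0],"twist":[0,0,0],"hand":0},{"translation":[0.001,0,0],"twist":[0,0,0],"hand":0},{"translation":[0.001,0,0],"twist":[0,0,0],"hand":0}]'
```

```text
time: 26.55
tool_pos: [0.5535, -0.1099, 0.0652]
tool_rot: [0.489, 1.569, 1.654]
contact_force: [-0.9, 0.7, -0.6]
opening: 0.0534
time: 26.85
tool_pos: [0.5537, -0.11, 0.0647]
tool_rot: [-0.02, 1.569, 1.145]
contact_force: [-1.0, 1.0, 5.6]
opening: 0.0539
```

Contact; release, rise, and check.

```bash
python3 -m creep '[{"translation":[0,0,0],"twist":[0,0,0],"hand":65},{"translation":[0,0,0],"twist":[0,0,0],"hand":75},{"translation":[0,0,0],"twist":[0,0,0],"hand":100},{"translation":[0,0,0],"twist":[0,0,0],"hand":100},{"translation":[0,0,0],"twist":[0,0,0],"hand":100}]'
python3 -m creep '[{"translation":[0,0,0],"twist":[0,0,0],"hand":100},{"translation":[-0.015,0,0],"twist":[0,0,0],"hand":100},{"translation":[-0.05,0,0],"twist":[0,0,0],"hand":100},{"translation":[-0.095,0,0],"twist":[0,0,0],"hand":100},{"translation":[-0.14,0,0],"twist":[0,0,0],"hand":100}]'
python3 -m creep '[{"translation":[-0.045,0,0],"twist":[0,0,0],"hand":100},{"translation":[-0.06,0,0],"twist":[0,0,0],"hand":100},{"translation":[-0.06,0,0],"twist":[0,0,0],"hand":100}]'
python3 - <<'E'
from h import *
s=robot.observe();im=robot.read_camera("wrist");t=robot.read_camera("top");sc=robot.read_camera("scene")
for P in ([.5535,-.11,.064],[.555,-.111,.004]):
    p=proj("wrist",P,s)[0];cv2.circle(im,tuple(p.round().astype(int).tolist()),3,(0,255,0),1)
c=cv2.resize(sc[80:280,60:390],(400,242));w=cv2.resize(im,(400,300))
tt=cv2.resize(t[100:300,70:470],(800,400)) if 0 else t[90:300,70:470]
b=np.vstack([c,tt]);b=cv2.copyMakeBorder(b,0,600-len(b),0,0,0) if len(b)<600 else b[:600]
w=cv2.copyMakeBorder(w,0,300,0,0,0);cv2.imwrite("pics/f.png",np.hstack([w,b]))
E
```

```text
time: 27.35
tool_pos: [0.5537, -0.1099, 0.0646]
tool_rot: [0.179, 1.569, 1.343]
contact_force: [-0.2, -0.0, -0.0]
opening: 0.0866
time: 27.85
tool_pos: [0.5532, -0.11, 0.2058]
tool_rot: [0.81, 1.569, 1.975]
contact_force: [-0.3, -0.3, -0.5]
opening: 0.0918
time: 28.15
tool_pos: [0.5543, -0.1104, 0.2688]
tool_rot: [-1.205, 1.566, -0.041]
contact_force: [-0.7, 0.8, 0.1]
opening: 0.0916
```

View pics/f.png

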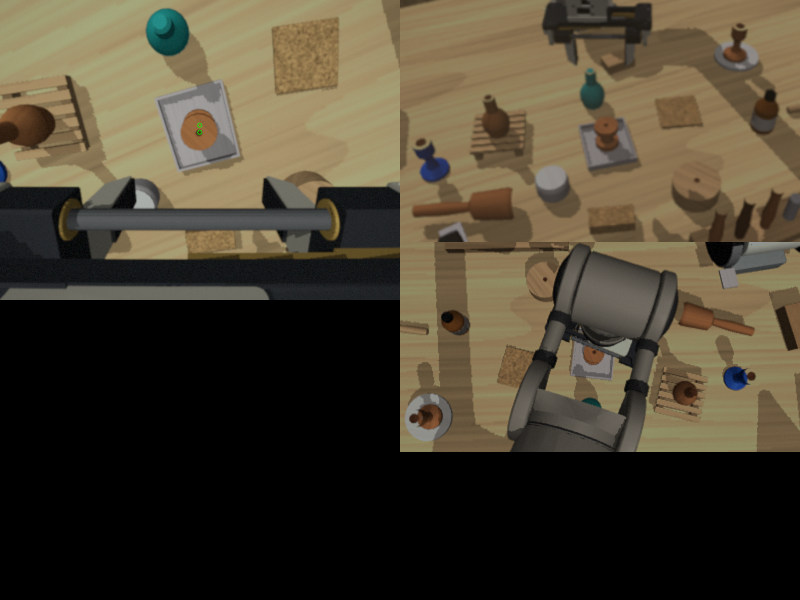

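Run:
```python
from h import *
t=robot.read_camera("top");c=t[225:305,65:140]
h=cv2.cvtColor(c,cv2.COLOR_BGR2HSV)
m=((h[...,1]>120)&(h[...,0]<15)).astype(np.uint8)
g=cv2.resize(c,None,fx=7,fy=7,interpolation=cv2.INTER_CUBIC);cv2.imwrite("pics/g.png",g)
yy,xx=np.nonzero(m);print(len(xx),xx.min()+65,xx.max()+65,yy.min()+225,yy.max()+225)
for P in([.4,.315,.022],[.4,.315,.03],[.4,.315,.117]):print(proj("top",P)[0],(proj("top",P)[0]-[65,225]+.5)*7)
```

```text
504 80 111 253 276
[ 98.62047158 264.55365937] [238.84330103 280.37561558]
[ 97.34938704 264.69705235] [229.94570927 281.37936648]
[ 81.98574006 266.42529179] [122.40018043 293.4770425 ]
```

View pics/g.png

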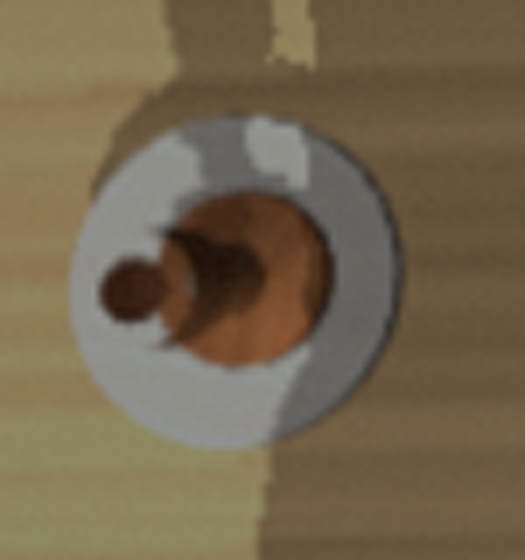

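```bash
python3 -c "
from cell import robot;print(robot.hand_in())"
```

```text
the job is handed in; nothing more can be done
None
```

I moved all three pieces to their stations and handed the job in at about 28 s. The hand-in reports no verdict, so the checks below are my own.

**What I did:** I put the spool on the cork pad and let it go. Then I moved the candlestick to the turntable, the vase to the rack, and the spool from the pad into the tray. The wrist reading showed about 17 N when I set the spool on the pad. The three final set-downs read about 4 to 6 N.

**Last checks:**
- **Pieces:** All three look upright and released, and the pad is empty. The arm was clear above the tray at the end.
- **Centring:** By eye in the wrist views, the vase and spool sit within a few millimetres of centre.
- **Candlestick:** It is about 6 to 7 mm off the turntable's centre, inside the 15 mm limit. I left it there.
- **Bystanders and look-alikes:** The oil bottle, wax tin and turning blank look unmoved in the final pictures, though I did not measure them. I did not touch the turquoise vase or the blue candlestick.

No check failed. The one disagreement was about the turntable's centre: my first estimate and the final close-up differed by about 2.5 mm.

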